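# Reload the wrapping-paper dispenser on a bookshop counter

## Task

The wrapping-paper dispenser on the counter holds only a spent core: pull the core up out of its spring clips and leave it lying in the grey scrap tray, then take the brown paper roll from the wooden rack and press it into the dispenser until both ends have snapped fully home under the clips. Leave the blue and red rolls in their bays, do not shift the book stack or the pen pot, and let go of everything.

Things in the scene. Friction and masses are not known exactly. Their poses are not given: they have to be found in the camera images.
- dispenser: Fixed paper dispenser: grey base plate, x -81 to +54 mm, 190 mm along y, 12 mm thick. Origin on the counter under the seat; y is the roll axis. Two black yokes at y = +-50 to 57 mm hold the hubs in upright slots 24 mm wide (x), flared at the top (to 50 mm wide, 25 mm above the roll axis). Steel tear bar at x = -74 mm, top at z 38 mm. Between the yokes, x -70 to +54, nothing rises above 12 mm.
- seat (a point): Point on the axis of a correctly seated roll or core, midway between the clips, 75 mm above the counter; its axes are the dispenser's (y along the roll axis).
- clip_left (a joint): Angle (rad) of the steel leaf-spring clip outside the yoke at the dispenser's +y end: 0 = closed (upright), grows as its lip is pushed outward, stop at 0.22. Hinge near the base, 12 mm above the counter at y = 68 mm. Passing hub ends spread it to about 0.08. Pressing a roll past both clips, or pulling it out, takes about 8 to 18 N vertically, so grip firmly.
- clip_right (a joint): The same for the mirror-image clip at the dispenser's -y end: 0 = closed, grows outward, stop at 0.22.
- spent_core: Spent pale cardboard core, tube 28 mm in diameter, 92 mm long, with white plastic hubs, 140 mm long overall, 50 g. Origin at its centre, local y along its axis. Hubs: shafts of 20 mm diameter that taper over their last 6 mm to 6 mm diameter at the tips (y = +-70 mm). It starts snapped in the dispenser.
- brown_roll: Full roll of brown wrapping paper, 44 mm in diameter, paper 92 mm long, on the same white hubs (140 mm overall), about 0.15 to 0.31 kg. Origin at its centre, local y along its axis. It starts lying in one of the rack's three bays (which one varies), axis level, 45 mm above the counter.
- blue_roll: Dark blue roll, same sizes as the brown one, in another bay; to be left there.
- red_roll: Red roll, same sizes, in another bay; to be left there.
- rack: Fixed low wooden rack, 270 x 120 mm, origin on the counter under its centre. Three parallel bays 85 mm apart along its x; rolls lie along its y. Each bay has two wooden V supports under the paper at y = +-28 to +-40 mm, reaching up to 9 mm below the roll's axis; between them only the base plate, 6 mm thick.
- scrap_tray: Fixed open grey plastic tray, outside 210 (x) x 130 (y) x 55 mm high, walls and floor 4 mm. Origin on the counter under its centre.
- book_stack: Bystander: stack of five books about 128 x 190 mm and 118 mm high, red book on top, standing loose behind the dispenser: centre about 158 mm to its +x side, so its face comes within about 75 mm of the roll axis. Origin under its centre. Not to be moved.
- pen_pot: Bystander: round blue pot with pens, 64 mm in diameter, 90 mm high, pens to 145 mm, standing just beyond the scrap tray (its +x end). Origin under its centre. Not to be moved or tipped.
- lip_left (a point): Centre of the rolled lip on top of the +y clip: a bar of 8 mm radius along x, 36 mm long, 15 mm above the seat axis and at y = 72 mm when closed, so its innermost line is at y = 64 mm. Hub ends pass under it and it snaps closed over their taper.
- lip_right (a point): The same for the clip at the dispenser's -y end (y = -72 mm when closed).
Not all that is in view belongs to the job. Of the things that look like the brown_roll, the smallest one is meant.

How it is judged:
On the way, in this order (a step that is already met when the one before it is completed fails the run):
1. the spent core lies in the scrap tray, let go (x of spent_core in the frame of scrap_tray between -0.1 and 0.1 m and y of spent_core in the frame of scrap_tray between -0.06 and 0.06 m and height (world z) of spent_core below 0.05 m and contact force between the fingers and spent_core below 0.1 N), for 0.2 s.
2. the brown roll is snapped into the dispenser (distance between brown_roll and seat below 0.005 m and angle between the y axis of brown_roll and the y axis of seat, either way round below 0.06 rad and value of joint each of clip_left, clip_right below 0.03 rad), for 0.2 s.
At the end, for the whole second after the job is handed in: The brown roll's centre is within 5 mm of the seat point and its axis within 0.06 rad of the seat's, both clips are closed again (under 0.03 rad), the spent core lies inside the scrap tray (centre below 50 mm), roll and core at rest; the blue and red rolls are within 20 mm of where they started (all of step 2 and linear speed of brown_roll below 0.02 m/s and x of spent_core in the frame of scrap_tray between -0.1 and 0.1 m and y of spent_core in the frame of scrap_tray between -0.06 and 0.06 m and height (world z) of spent_core below 0.05 m and linear speed of spent_core below 0.05 m/s and distance of each of blue_roll, red_roll from where it was at the start of the episode below 0.02 m); the robot touches nothing.
It fails at once if the blue or red roll is shifted by more than 20 mm (distance of any of blue_roll, red_roll from where it was at the start of the episode above 0.02 m).
It fails at once if the book stack is shifted by more than 20 mm (distance of book_stack from where it was at the start of the episode above 0.02 m).
It fails at once if the pen pot is shifted by more than 20 mm or tipped (distance of pen_pot from where it was at the start of the episode above 0.02 m or angle between pen_pot's own z axis and vertical above 0.3 rad).
It also fails if it takes over 67 s, if anything falls off the work surface, if the arm or the gripper's body presses on something with over 40 N, if the wrist force passes 120 N, or if a joint passes its speed limit or range.

## Robot

A 7-joint arm with a two-finger parallel gripper is mounted at the origin on the work surface. World frame = base frame: x ahead of the robot, y to its left, z up, the work surface at z = 0. Lengths are in m, angles in rad, forces in N, time in s.
With the tool pointing down it reaches from about 0.35 to 0.9 m from the base axis. Payload 8.1 kg.
Tool frame: the origin (TCP) lies at the centre of the arm's flange, where the gripper is bolted on; the fingertips stand 178 mm ahead of it and the grasp point (between the pads) lies 159 mm ahead of it; z points along the fingers, y is the direction in which the jaws open and shut (so a half turn about z gives the same grasp; the last joint's range is limited). The gripper opens to 92 mm and grips with 3 to 60 N. Pads are 19 mm wide; open, the fingers measure 130 mm over their backs; the gripper's body (75 mm by 190 mm) begins 47 mm behind the grasp point.
Start: joints at [-1.253, 0.434, 0.025, 1.573, -0.012, 1.134, -0.075], TCP at [0.255, 0.57, 0.405] pointing down, gripper open.
Joint ranges: [-2.62, 2.62], [-0.44, 2.09], [-1.27, 1.32], [0.08, 2.57], [-1.32, 4.46], [0.12, 2], [-2.74, 2.74]. Speed limits (rad/s): [2.22, 2.22, 3.01, 3.01, 3.14, 3.14, 3.14].

## Interface

Orientations are given as a rotation vector (axis times angle).
In Python, from cell import arm, get_image, camera_model gives the robot as it stands. The module is installed in compiled form; this text tells all that it offers.
- The arm moves only by the shell command python3 -m pendant 'ROWS' [FORCE]. ROWS is JSON, a list that holds one entry, the list of rows, each a list of 7 numbers: the shift along the tool's x, y, z in mm, then the turn, a rotation vector about the tool's x, y, z in rad, then the closure, from -1 (fully open) to 1 (shut). In form: [[[x, y, z, rx, ry, rz, hand], ...]]. A call has 1 to 20 rows; each row is the pose to reach, as a shift and turn from the pose commanded when the call began, along the tool's axes at that moment; what a row does not reach only later rows make up. A row lasts 1/8 s, in which the tool goes at most 62.5 mm and 10.7 degrees, less where a joint would pass 70% of its speed; a pose out of reach is approached as far as the arm can. A call with a gripper value outside its range is refused whole. The fingers move at their own pace and stop on an object; FORCE is the grip in N (left out, the last holds). Time passes only in rows, so rows that repeat a pose let the fingers close. It gives the time, the measured TCP pose, the force and the opening at its end, in the units of the state.
- arm.observe(): the state, without advancing time (a new reading comes with each control period).
- get_image(name): name is "scene" or "top" or "wrist"; returns the picture (400x640x3 uint8, red, green, blue); there is no depth.
- camera_model(name): a dict with "fx", "fy", "cx", "cy" (pixels), "position" and "orientation" of the camera in the world; the wrist camera has in their place "T_tool_cam" (4x4, takes a point from camera to tool coordinates, whose origin is the TCP and whose axes are the flange's). Camera axes: x right, y down, z forward; pixel columns grow to the right and rows downward; lengths in m; the calibration is good to about 2 mm. A picture is of the moment at which its call begins: read the wrist's pose just before it. camera_model takes no time and is no camera call.
- arm.sign_off(): hands the job in, once; it reports no verdict.
The state is a dict: "clock": time; "joints": joint angles; "dq": joint speeds; "joint_efforts": joint torques, N m; "position": TCP position; "ee_rot": TCP orientation; "force": force on the tool from outside, world axes, zero at the start; "ft_torque": the same for the moment, N m; "width": opening from 0.0 (shut) to 1.0 (fully open).
Only numpy, scipy, OpenCV 4.12 (cv2) and the standard library are available. Lean on these libraries where they do the work, as an engineer would, in place of code of your own. Each camera call takes 0.05 s, during which the arm holds its last target.

## Working session

There is one attempt and no reset: what is moved stays moved. The work goes in short steps, Python scripts to look and compute and a shell command to move; the robot and the scene stay as the last step left them, time stands still between calls to the robot, and variables do not carry over. Pictures are saved under pics/ and viewed, and the job is handed in when it is done.

```bash
mkdir -p pics; python3 - <<'E'
from cell import arm,get_image,camera_model
import cv2
s=arm.observe();print({k:s[k] for k in("clock","position","ee_rot","width","force")})
for n in("scene","top"):
    cv2.imwrite(f"pics/{n}0.png",get_image(n)[:,:,::-1]);print(n,camera_model(n))
print(camera_model("wrist"))
E
```

```text
{'clock': 0.0, 'position': array([0.25524051, 0.57024756, 0.4039516 ]), 'ee_rot': array([-6.56203494e-01, -3.07211854e+00,  2.45169774e-03]), 'width': 1.002536145736519, 'force': array([ 0.48299698, -0.2334659 , -0.2464148 ])}
scene {'fx': 464.36457110395276, 'fy': 464.36457110395276, 'cx': 320.1853312016462, 'cy': 196.76657065533007, 'position': array([1.34488843, 0.17587625, 1.00297104]), 'orientation': array([-1.64541125, -1.94340849,  0.77052869])}
top {'fx': 466.1793907296205, 'fy': 466.1793907296205, 'cx': 321.9560915127193, 'cy': 200.09348945119314, 'position': array([0.35433939, 0.0578298 , 1.17424633]), 'orientation': array([-2.18753812,  2.15014301, -0.13906276])}
{'fx': 295.65692493623754, 'fy': 295.65692493623754, 'cx': 317.1883675068336, 'cy': 198.91799921576717, 'T_tool_cam': array([[-3.11755116e-04, -9.65235103e-01, -2.61383048e-01,
         7.10150742e-02],
       [ 9.99999943e-01, -3.34971805e-04,  4.42700726e-05,
        -6.37957710e-04],
       [-1.30286980e-04, -2.61383019e-01,  9.65235153e-01,
         1.90243426e-02],
       [ 0.00000000e+00,  0.00000000e+00,  0.00000000e+00,
         1.00000000e+00]])}
```

View pics/scene0.png

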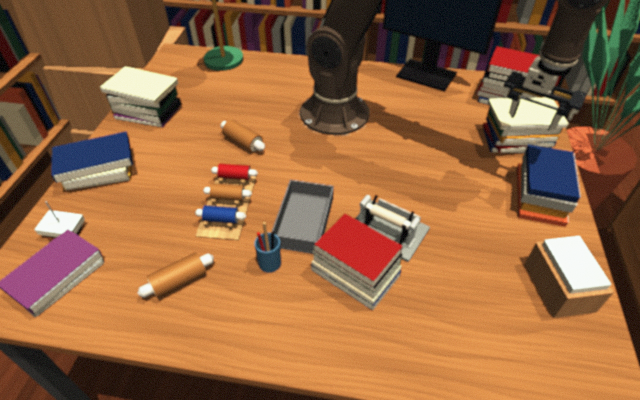

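View pics/top0.png

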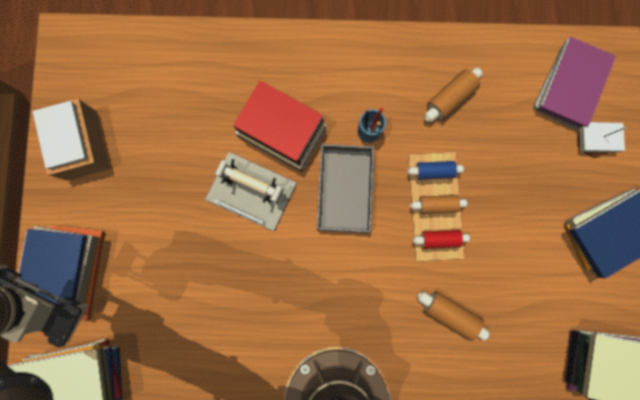

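The arm is clear of the work area at both views. In the top view, the dispenser with its core is at about (250,182), the tray at (346,190) and the rack's brown roll in the middle bay at (440,205). The two larger brown decoys lie outside the rack, and the pen pot is at (372,125). I'll measure next.

```bash
cat > h.py <<'E'
import numpy as np,cv2
from scipy.spatial.transform import Rotation as R
from cell import arm,get_image,camera_model
def cam(n):
    m=camera_model(n)
    if n=="wrist":
        s=arm.observe();T=np.eye(4);T[:3,:3]=R.from_rotvec(s["ee_rot"]).as_matrix();T[:3,3]=s["position"]
        T=T@m["T_tool_cam"];return m,T[:3,3],T[:3,:3]
    return m,np.array(m["position"]),R.from_rotvec(m["orientation"]).as_matrix()
def ray(c,u,v):
    m,p,Q=c;d=Q@np.array([(u-m["cx"])/m["fx"],(v-m["cy"])/m["fy"],1]);return p,d
def onz(c,u,v,z):
    p,d=ray(c,u,v);return p+d*(z-p[2])/d[2]
def proj(c,X):
    m,p,Q=c;q=Q.T@(np.array(X)-p);return np.array([m["fx"]*q[0]/q[2]+m["cx"],m["fy"]*q[1]/q[2]+m["cy"]])
def rect(mask,off=(0,0)):
    k,_=cv2.findContours(mask.astype(np.uint8),cv2.RETR_EXTERNAL,cv2.CHAIN_APPROX_NONE)
    return [(cv2.minAreaRect(x),cv2.contourArea(x)) for x in sorted(k,key=cv2.contourArea)[::-1][:4]]
E
python3 - <<'E'
from h import *
for n,a in(("top",(200,140,480,270)),("scene",(190,150,440,290))):
    im=cv2.imread(f"pics/{n}0.png");x0,y0,x1,y1=a
    s=800/(x1-x0);cv2.imwrite(f"pics/{n}0z.png",cv2.resize(im[y0:y1,x0:x1],None,fx=s,fy=s,interpolation=cv2.INTER_CUBIC))
im=cv2.imread("pics/top0.png");hsv=cv2.cvtColor(im,cv2.COLOR_BGR2HSV);c=cam("top")
def go(name,m,z,box):
    M=np.zeros(m.shape,np.uint8);x0,y0,x1,y1=box;M[y0:y1,x0:x1]=m[y0:y1,x0:x1]
    for r,A in rect(M)[:2]:
        print(name,A,np.round(r[0],1),np.round(r[1],1));
        print(np.round([onz(c,*q,z)for q in cv2.boxPoints(r)],4)[:,:2].tolist(), onz(c,*r[0],z)[:2].round(4))
H,S,V=cv2.split(hsv)
go("core",(V>190)&(S<110),.08,(210,150,300,220))
go("blue",(H>100)&(H<130)&(S>120),.055,(400,150,480,190))
go("red",((H<5)|(H>172))&(S>150),.055,(400,220,480,260))
go("hubs",(V>170)&(S<70),.05,(400,190,480,220))
go("tray",(S<60)&(V<150),.055,(310,140,380,240))
E
```

```text
core 402.0 [252.2 180.3] [56.9 13.8]
[[0.5402, 0.2776], [0.57, 0.2635], [0.5087, 0.1422], [0.4793, 0.1566]] [0.5244 0.2099]
core 43.0 [220. 167.] [ 3.6 15.2]
[[0.5402, 0.2984], [0.5733, 0.2837], [0.5696, 0.2759], [0.5365, 0.2907]] [0.5549 0.2872]
blue 453.0 [437.1 169.6] [14.1 35.8]
[[0.5776, -0.1922], [0.5835, -0.2801], [0.5485, -0.2812], [0.5427, -0.1936]] [ 0.563  -0.2368]
red 538.5 [442.7 238.8] [15.9 38.3]
[[0.4102, -0.2012], [0.4169, -0.2937], [0.3789, -0.2951], [0.3723, -0.203]] [ 0.3945 -0.2482]
hubs 45.0 [415.5 204.5] [9. 7.]
[[0.4682, -0.1732], [0.4853, -0.1733], [0.4857, -0.1953], [0.4686, -0.1952]] [ 0.4769 -0.1843]
hubs 30.0 [463.  202.5] [6.4 6.4]
[[0.4837, -0.2894], [0.495, -0.3006], [0.4841, -0.3114], [0.4729, -0.3002]] [ 0.4839 -0.3004]
tray 4271.5 [345.3 187.9] [52.3 85.8]
[[0.4115, 0.0533], [0.6215, 0.048], [0.6185, -0.0803], [0.4083, -0.0723]] [ 0.5138 -0.0127]
tray 11.5 [313.4 146.6] [ 1.7 16.1]
[[0.598, 0.0782], [0.6329, 0.0585], [0.6308, 0.0549], [0.5959, 0.0746]] [0.6144 0.0666]
```

View pics/top0z.png

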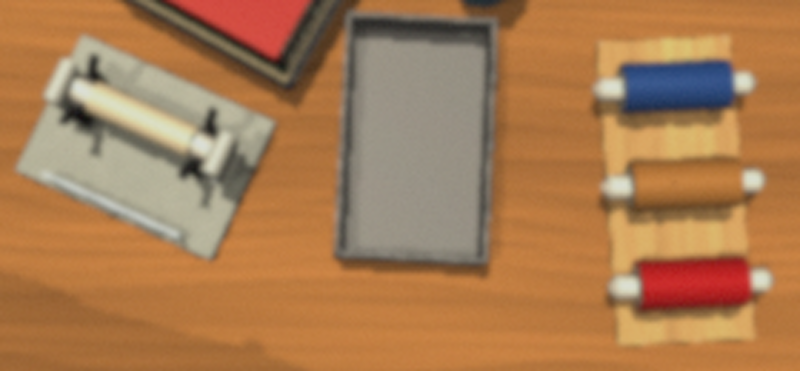

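View pics/scene0z.png

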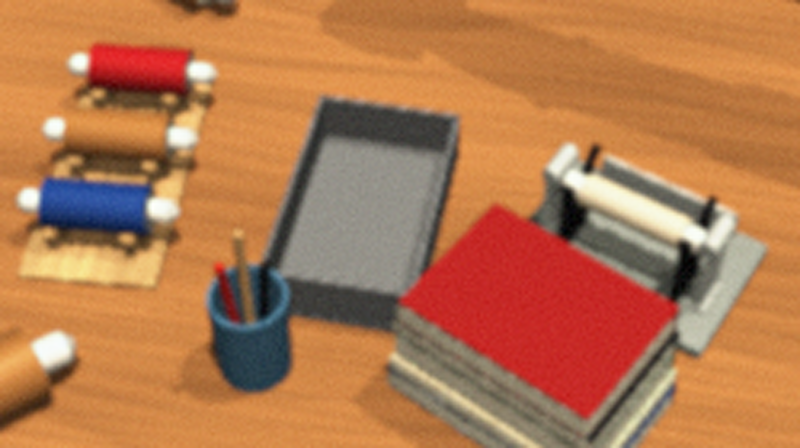

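```bash
cat >> h.py <<'E'
def goto(P,jaw,grasp=True,tilt=None):
    """P: grasp point (world), jaw: angle of tool y in world xy (deg, mod 180); prints row (mm, rotvec)"""
    s=arm.observe();Q=R.from_rotvec(s["ee_rot"]).as_matrix();p=np.array(s["position"])
    out=[]
    for a in(jaw,jaw+180):
        y=np.array([np.cos(np.radians(a)),np.sin(np.radians(a)),0]);z=np.array([0,0,-1.]);x=np.cross(y,z)
        G=np.stack([x,y,z],1);rv=R.from_matrix(Q.T@G).as_rotvec();out.append((np.linalg.norm(rv),rv,G))
    out.sort(key=lambda t:t[0])
    for n,rv,G in out:
        t=np.array(P)-(0.159*G[:,2] if grasp else 0)
        print("shift mm",np.round(Q.T@(t-p)*1000,1),"turn",np.round(rv,3))
    print("clock",s["clock"],"q",np.round(s["joints"],2),"TCP",p.round(4),"F",np.round(s["force"],1),"w",round(s["width"],3),"tool y deg",round(np.degrees(np.arctan2(Q[1,1],Q[0,1])),1))
E
python3 - <<'E'
from h import *
c=cam("top")
# yaw from core mask
print(np.degrees(np.arctan2(.2776-.1566,.5402-.4793)), np.degrees(np.arctan2(.2635-.1422,.57-.5087)))
goto([.52,.21,.25],-27)
# view offset
E
```

```text
63.28362324671987 63.189854847787345
shift mm [-388.8 -220.7   -4.6] turn [-1.00e-03 -1.00e-03 -1.52e+00]
shift mm [-388.8 -220.7   -4.6] turn [-1.000e-03  1.000e-03  1.621e+00]
clock 0.1 q [-1.25  0.44  0.02  1.57 -0.01  1.13 -0.08] TCP [0.2552 0.5703 0.404 ] F [ 0.8  0.4 -0.6] w 1.0 tool y deg 65.9
```

```bash
python3 -m pendant '[[[-60,-35,0,0,0,0.15,-1],[-389,-221,0,0,0,1.62,-1],[-389,-221,0,0,0,1.62,-1],[-389,-221,0,0,0,1.62,-1],[-389,-221,0,0,0,1.62,-1],[-389,-221,0,0,0,1.62,-1],[-389,-221,0,0,0,1.62,-1],[-389,-221,0,0,0,1.62,-1],[-389,-221,0,0,0,1.62,-1],[-389,-221,0,0,0,1.62,-1],[-389,-221,0,0,0,1.62,-1],[-389,-221,0,0,0,1.62,-1],[-389,-221,0,0,0,1.62,-1],[-389,-221,0,0,0,1.62,-1]]]' 30
python3 - <<'E'
from h import *
goto([.52,.21,.25],-27)
c=cam("wrist");np.save("c_w1.npy",np.array([c[1],*c[2]]))
cv2.imwrite("pics/w1.png",get_image("wrist")[:,:,::-1])
E
```

```text
clock: 1.85
position: [0.5201, 0.2099, 0.4048]
ee_rot: [-2.677, -1.644, -0.0]
force: [0.1, -0.1, 0.5]
width: 1.001
shift mm [ 0.1 -0.1 -4.2] turn [ 0.    -0.     0.002]
shift mm [ 0.1 -0.1 -4.2] turn [ 0.    0.   -3.14]
clock 1.85 q [-0.85  0.35  0.5   1.76 -0.19  1.08 -0.76] TCP [0.5201 0.2099 0.4048] F [ 0.1 -0.1  0.5] w 1.001 tool y deg -26.9
```

View pics/w1.png

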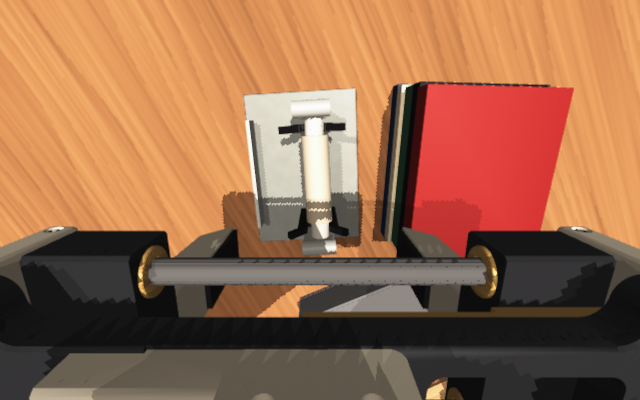

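```bash
python3 - <<'E'
from h import *
im=cv2.imread("pics/w1.png");c=cam("wrist")
z=cv2.resize(im[75:265,220:420],None,fx=3,fy=3,interpolation=cv2.INTER_CUBIC);cv2.imwrite("pics/w1z.png",z)
hsv=cv2.cvtColor(im,cv2.COLOR_BGR2HSV);H,S,V=cv2.split(hsv)
pts=[]
for v in list(range(142,192,4))+[196,200,204]:
    r=im[v,285:345].astype(int); warm=(r[:,2]-r[:,0]>18)
    w=np.where(warm)[0]
    if len(w)>8: 
        a,b=285+w.min(),285+w.max()+1;P=onz(c,(a+b)/2,v,.075);pts.append([v,a,b,*P[:2].round(4)])
print(*pts,sep="\n")
E
```

```text
[142, np.int64(296), np.int64(345), np.float64(0.5435), np.float64(0.2501)]
[146, np.int64(285), np.int64(342), np.float64(0.5351), np.float64(0.2497)]
[150, np.int64(287), np.int64(343), np.float64(0.5347), np.float64(0.2453)]
[154, np.int64(285), np.int64(343), np.float64(0.5318), np.float64(0.2421)]
[158, np.int64(285), np.int64(345), np.float64(0.5309), np.float64(0.2379)]
[162, np.int64(285), np.int64(345), np.float64(0.529), np.float64(0.2342)]
[166, np.int64(285), np.int64(345), np.float64(0.527), np.float64(0.2304)]
[170, np.int64(285), np.int64(345), np.float64(0.5251), np.float64(0.2266)]
[174, np.int64(285), np.int64(345), np.float64(0.5231), np.float64(0.2228)]
[178, np.int64(285), np.int64(345), np.float64(0.5212), np.float64(0.2189)]
[182, np.int64(285), np.int64(345), np.float64(0.5192), np.float64(0.215)]
[186, np.int64(285), np.int64(345), np.float64(0.5172), np.float64(0.2111)]
[190, np.int64(285), np.int64(345), np.float64(0.5152), np.float64(0.2072)]
[196, np.int64(285), np.int64(331), np.float64(0.5054), np.float64(0.2046)]
[200, np.int64(305), np.int64(332), np.float64(0.5135), np.float64(0.1955)]
[204, np.int64(285), np.int64(332), np.float64(0.5017), np.float64(0.1964)]
```

View pics/w1z.png

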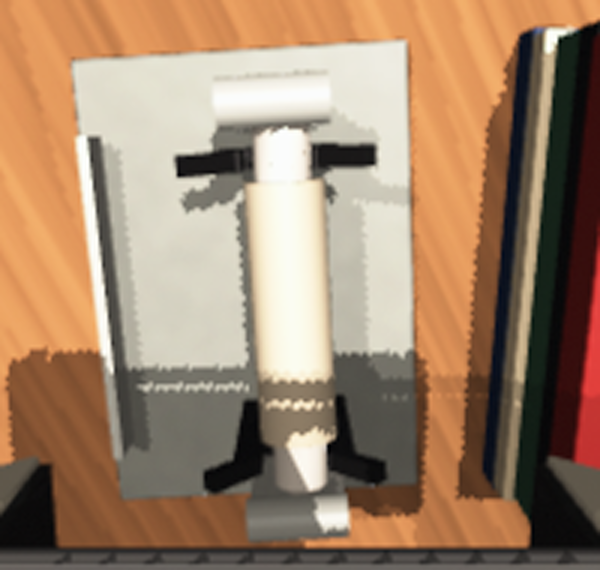

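```bash
python3 - <<'E'
from h import *
c=cam("wrist")
f=lambda x,y,z:onz(c,220+x/3,75+y/3,z)[:2]
A,B=f(286,182,.075+.005),f(296.5,443,.075+.005)   # tube ends
L1,L2=f(271.5,99,.092),f(298,518,.092)
def d(a,b):
    e=a-b;return np.degrees(np.arctan2(e[1],e[0])).round(2),np.linalg.norm(e).round(4)
print("tube",A,B,(A+B)/2,d(A,B));print("lips",L1,L2,(L1+L2)/2,d(L1,L2))
Y=f(276,158,.1);Y2=f(295,470,.1);print("yokes",Y,Y2,(Y+Y2)/2,d(Y,Y2))
bars=f(82,140,.038),f(120,458,.038);print("bar",bars,(bars[0]+bars[1])/2,d(*bars))
# base plate corners z .012
C=[f(74,60,.012),f(408,42,.012),f(416,488,.012),f(124,497,.012)];print("plate",np.round(C,4),d(C[0],C[3]),d(C[1],C[2]))
# book face corner (top z .118)
print(f(595,35,.118))
ct=cam("top")
print("top core box ends z.075",np.round([onz(ct,*q,.08)[:2] for q in((227.5,169),(280,194))],4))
E
```

```text
tube [0.54176147 0.25841576] [0.50278751 0.1735748 ] [0.52227449 0.21599528] (np.float64(65.33), np.float64(0.0934))
lips [0.54971925 0.28396653] [0.49227273 0.1517559 ] [0.52099599 0.21786121] (np.float64(66.51), np.float64(0.1442))
yokes [0.54290547 0.26729185] [0.50102606 0.17148048] [0.52196577 0.21938616] (np.float64(66.39), np.float64(0.1046))
bar (array([0.47861992, 0.30547646]), array([0.42756813, 0.18746948])) [0.45309402 0.24647297] (np.float64(66.61), np.float64(0.1286))
plate [[0.4861 0.3361]
 [0.6076 0.2819]
 [0.5306 0.1079]
 [0.4106 0.164 ]] (np.float64(66.33), np.float64(0.1879)) (np.float64(66.12), np.float64(0.1903))
[0.63956056 0.25679691]
top core box ends z.075 [[0.5504 0.2693]
 [0.4929 0.1432]]
```

```bash
python3 - <<'E'
from h import *
goto([.5213,.2172,.083],-23.6)
E
```

```text
shift mm [  7.1  -2.3 162.8] turn [ 0.    -0.    -0.058]
shift mm [  7.1  -2.3 162.8] turn [-0.    -0.     3.084]
clock 1.9 q [-0.85  0.35  0.5   1.76 -0.19  1.08 -0.76] TCP [0.5201 0.2098 0.4048] F [-0.7 -0.7 -0.2] w 1.0 tool y deg -26.9
```

```bash
python3 -m pendant '[[[7,-2,40,0,0,-0.058,-0.3],[7,-2,80,0,0,-0.058,-0.3],[7,-2,100,0,0,-0.058,-0.3],[7,-2,120,0,0,-0.058,-0.3],[7,-2,140,0,0,-0.058,-0.3],[7,-2,155,0,0,-0.058,-0.3],[7,-2,163,0,0,-0.058,-0.3],[7,-2,163,0,0,-0.058,-0.3],[7,-2,163,0,0,-0.058,-0.3]]]' 45
python3 - <<'E'
from h import *
goto([.5213,.2172,.083],-23.6)
a=get_image("scene");b=get_image("wrist")
a=cv2.resize(a[150:310,300:460],None,fx=2.5,fy=2.5)
cv2.imwrite("pics/s2.png",a[:,:,::-1]);cv2.imwrite("pics/w2.png",b[:,:,::-1])
E
```

```text
clock: 3.02
position: [0.5218, 0.217, 0.2423]
ee_rot: [2.629, 1.72, 0.002]
force: [-0.5, 0.8, 0.6]
width: 0.654
shift mm [-0.  -0.5  0.3] turn [ 0.001 -0.001 -0.   ]
shift mm [-0.  -0.5  0.3] turn [-1.000e-03 -1.000e-03  3.141e+00]
clock 3.025 q [-0.77  0.55  0.4   1.92 -0.31  0.74 -0.61] TCP [0.5218 0.217  0.2423] F [-0.5  0.8  0.6] w 0.654 tool y deg -23.6
```

View pics/s2.png

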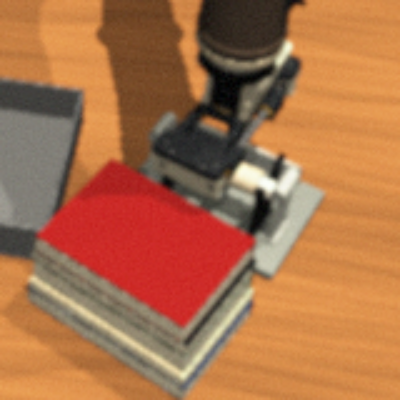

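View pics/w2.png

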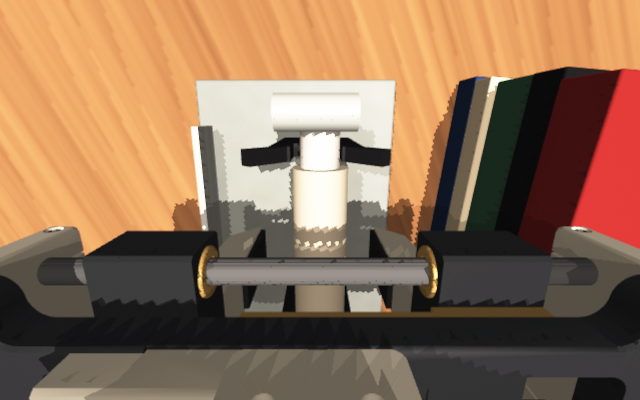

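The wrist view shows the tube centred between the open fingers (u≈320), and there is no contact yet. Closing the fingers.

```bash
python3 -m pendant '[[[0,0,0,0,0,0,1],[0,0,0,0,0,0,1],[0,0,0,0,0,0,1],[0,0,0,0,0,0,1],[0,0,0,0,0,0,1]]]' 45
```

```text
clock: 3.75
position: [0.5215, 0.217, 0.2418]
ee_rot: [-2.629, -1.72, -0.0]
force: [0.3, -0.2, 0.6]
width: 0.293
```

```bash
python3 -m pendant '[[[0,0,-5,0,0,0,1],[0,0,-10,0,0,0,1],[0,0,-16,0,0,0,1],[0,0,-24,0,0,0,1],[0,0,-40,0,0,0,1],[0,0,-70,0,0,0,1],[0,0,-110,0,0,0,1],[0,0,-120,0,0,0,1],[0,0,-120,0,0,0,1]]]' 45
python3 - <<'E'
from h import *
goto([.514,-.0127,.12],-90-1.5)
b=get_image("wrist");cv2.imwrite("pics/w3.png",b[:,:,::-1])
E
```

```text
clock: 4.88
position: [0.5215, 0.217, 0.3627]
ee_rot: [-2.629, -1.72, -0.003]
force: [0.7, -0.4, -0.9]
width: 0.293
shift mm [-213.7   85.    83.4] turn [-0.    -0.002  1.185]
shift mm [-213.7   85.    83.4] turn [ 0.002 -0.    -1.957]
clock 4.875 q [-0.84  0.4   0.48  1.81 -0.21  0.99 -0.69] TCP [0.5215 0.217  0.3627] F [ 0.7 -0.4 -0.9] w 0.293 tool y deg -23.6
```

View pics/w3.png

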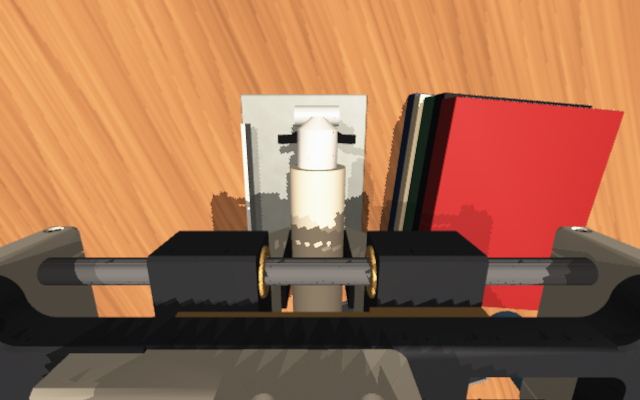

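The core is out of the clips and held level. Carrying it to the tray.

```bash
python3 -m pendant '[[[-50,20,0,0,0,0.18,1],[-100,40,0,0,0,0.36,1],[-140,56,0,0,0,0.54,1],[-180,72,0,0,0,0.72,1],[-205,80,0,0,0,0.9,1],[-214,85,0,0,0,1.07,1],[-214,85,0,0,0,1.185,1],[-214,85,20,0,0,1.185,1],[-214,85,40,0,0,1.185,1],[-214,85,60,0,0,1.185,1],[-214,85,80,0,0,1.185,1],[-214,85,80,0,0,1.185,1]]]' 45
python3 - <<'E'
from h import *
goto([.514,-.0127,.036],-91.5)
b=get_image("wrist");cv2.imwrite("pics/w4.png",b[:,:,::-1])
E
```

```text
clock: 6.42
position: [0.5126, -0.0131, 0.2798]
ee_rot: [3.14, -0.042, -0.007]
force: [0.1, 1.2, 0.1]
width: 0.291
shift mm [ 1.8 -0.5 84.8] turn [ 0.001  0.004 -0.   ]
shift mm [ 1.8 -0.5 84.8] turn [ 7.000e-03 -2.000e-03  3.141e+00]
clock 6.425 q [-0.62  0.48  0.74  2.03 -0.45  0.8  -1.21] TCP [ 0.5126 -0.0131  0.2798] F [0.1 1.2 0.1] w 0.291 tool y deg -91.5
```

View pics/w4.png

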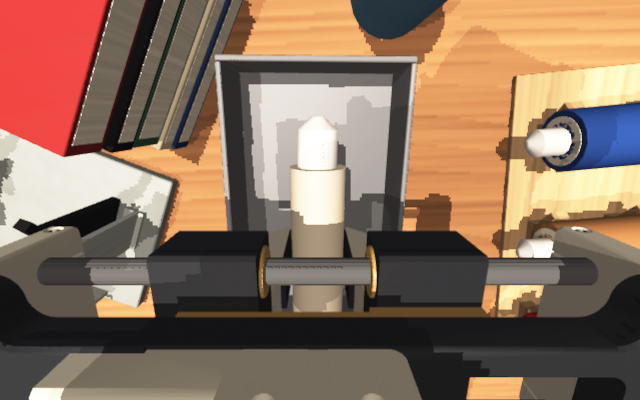

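```bash
python3 -m pendant '[[[-6,7,30,0,0,0,1],[-6,7,50,0,0,0,1],[-6,7,65,0,0,0,1],[-6,7,75,0,0,0,1],[-6,7,81,0,0,0,1],[-6,7,81,0,0,0,1],[-6,7,81,0,0,0,0],[-6,7,81,0,0,0,-0.1],[-6,7,81,0,0,0,-0.1],[-6,7,81,0,0,0,-0.1]]]' 45
python3 - <<'E'
from h import *
goto([.514,-.0127,.036],-91.5)
b=get_image("wrist");cv2.imwrite("pics/w5.png",b[:,:,::-1])
E
```

```text
clock: 7.72
position: [0.5075, -0.0199, 0.2008]
ee_rot: [-3.141, 0.041, -0.0]
force: [0.5, -0.6, -0.4]
width: 0.549
shift mm [ 6.3 -7.4  5.8] turn [-0. -0.  0.]
shift mm [ 6.3 -7.4  5.8] turn [ 0.    -0.    -3.142]
clock 7.725 q [-0.51  0.59  0.62  2.1  -0.59  0.63 -1.08] TCP [ 0.5075 -0.0199  0.2008] F [ 0.5 -0.6 -0.4] w 0.549 tool y deg -91.5
```

View pics/w5.png

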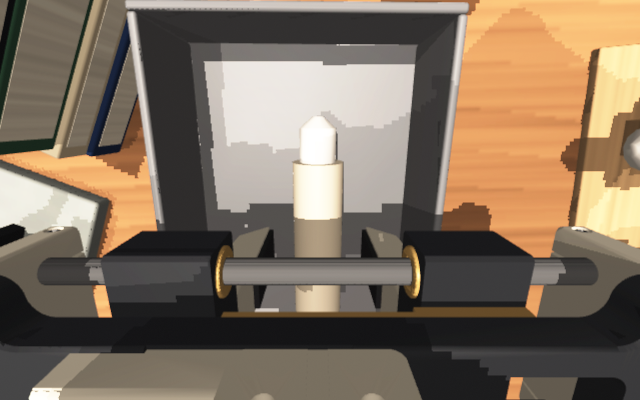

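The core (about (318,190) in the wrist view) lies on the tray floor and the fingers are clear of it. Next I'll rise and move over to the rack.

```bash
python3 -m pendant '[[[0,0,-40,0,0,0,-0.1],[0,0,-80,0,0,0,-0.1],[0,0,-130,0,0,0,-0.1],[0,0,-180,0,0,0,-0.1],[0,0,-180,0,0,0,-0.1]]]' 45
python3 - <<'E'
from h import *
goto([.48,-.242,.23],3.8)
E
```

```text
clock: 8.4
position: [0.5085, -0.0205, 0.3841]
ee_rot: [-3.14, 0.041, -0.01]
force: [0.6, -0.6, -0.9]
width: 0.554
shift mm [-22.6 222.1  -5.4] turn [-0.006 -0.004  1.478]
shift mm [-22.6 222.1  -5.4] turn [ 0.004 -0.006 -1.663]
clock 8.4 q [-0.73  0.33  0.87  1.93 -0.3   1.01 -1.32] TCP [ 0.5085 -0.0205  0.3841] F [ 0.6 -0.6 -0.9] w 0.554 tool y deg -91.5
```

```bash
python3 -m pendant '[[[-23,222,-5,0,0,-0.18,-0.5],[-23,222,-5,0,0,-0.36,-0.5],[-23,222,-5,0,0,-0.54,-0.5],[-23,222,-5,0,0,-0.72,-0.5],[-23,222,-5,0,0,-0.9,-0.5],[-23,222,-5,0,0,-1.08,-0.5],[-23,222,-5,0,0,-1.26,-0.5],[-23,222,-5,0,0,-1.44,-0.5],[-23,222,-5,0,0,-1.62,-0.5],[-23,222,-5,0,0,-1.663,-0.5],[-23,222,-5,0,0,-1.663,-0.5],[-23,222,-5,0,0,-1.663,-0.5]]]' 45
python3 - <<'E'
from h import *
goto([.48,-.242,.23],3.8)
b=get_image("wrist");cv2.imwrite("pics/w6.png",b[:,:,::-1])
cv2.imwrite("pics/top6.png",get_image("top")[:,:,::-1])
E
```

```text
clock: 9.9
position: [0.4785, -0.2413, 0.3853]
ee_rot: [-2.148, -2.292, 0.0]
force: [-0.3, -0.6, 0.7]
width: 0.747
shift mm [-0.8  1.4 -3.7] turn [-0.001 -0.    -0.002]
shift mm [-0.8  1.4 -3.7] turn [-1.00e-03  1.00e-03  3.14e+00]
clock 9.9 q [-0.    0.32  0.48  1.85 -0.17  1.02  0.62] TCP [ 0.4785 -0.2413  0.3853] F [-0.3 -0.6  0.7] w 0.747 tool y deg 3.7
```

View pics/w6.png

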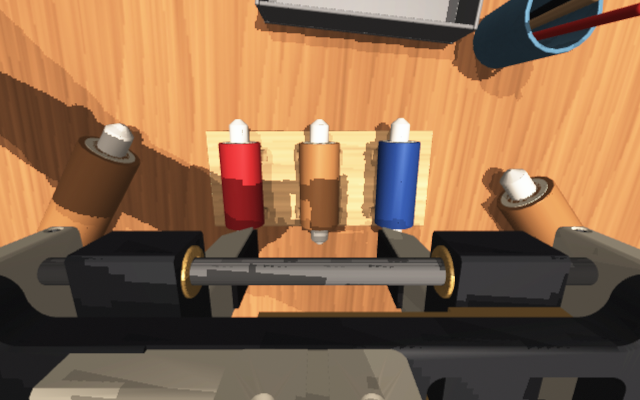

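View pics/top6.png

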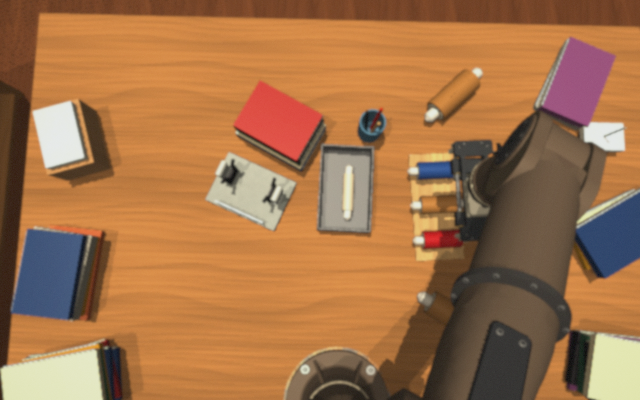

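```bash
python3 - <<'E'
from h import *
im=cv2.imread("pics/w6.png");c=cam("wrist")
cv2.imwrite("pics/w6z.png",cv2.resize(im[110:260,200:440],None,fx=3.3,fy=3.3,interpolation=cv2.INTER_CUBIC))
for u,v in((319.5,120),(320,243)):print(onz(c,u,v,.045))
for u,v in((320,144),(320,228)):print("paper top",onz(c,u,v,.06))
ct=cam("top");a=cv2.imread("pics/top0.png")
cv2.imwrite("pics/top0r.png",cv2.resize(a[185:225,400:480],None,fx=10,fy=10,interpolation=cv2.INTER_CUBIC))
E
```

```text
[ 0.47539684 -0.17234977  0.045     ]
[ 0.48531215 -0.31147462  0.045     ]
paper top [ 0.4773801  -0.19592946  0.06      ]
paper top [ 0.48353414 -0.28712027  0.06      ]
```

View pics/w6z.png

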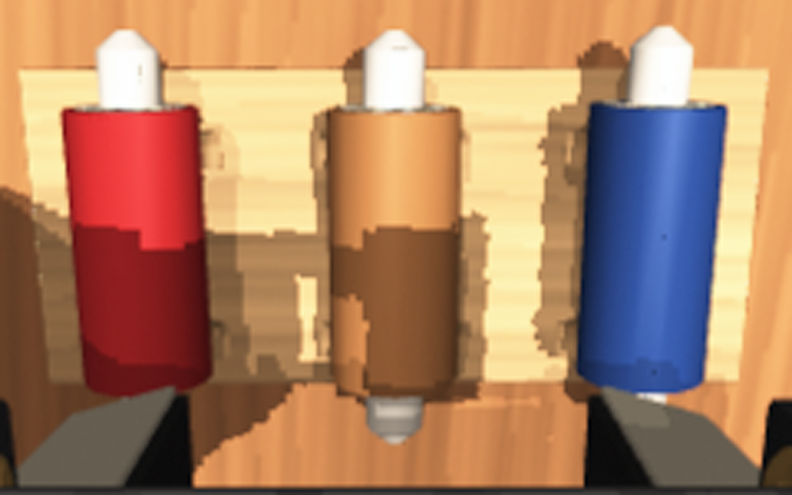

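View pics/top0r.png

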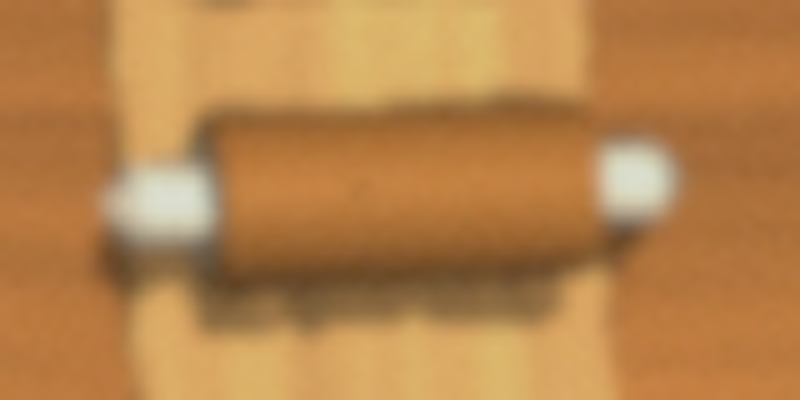

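```bash
python3 - <<'E'
from h import *
goto([.4804,-.2419,.051],4.1)
E
```

```text
shift mm [ -0.8   1.8 175.5] turn [-0.    -0.    -0.006]
shift mm [ -0.8   1.8 175.5] turn [-0.000e+00  1.000e-03  3.135e+00]
clock 10.0 q [-0.    0.32  0.48  1.85 -0.17  1.02  0.62] TCP [ 0.4786 -0.2412  0.3855] F [0.4 0.3 0.2] w 0.749 tool y deg 3.7
```

```bash
python3 -m pendant '[[[-1,2,40,0,0,-0.006,-0.3],[-1,2,80,0,0,-0.006,-0.3],[-1,2,110,0,0,-0.006,-0.3],[-1,2,120,0,0,-0.006,-0.3],[-1,2,120,0,0,-0.006,-0.3]]]' 60
python3 - <<'E'
from h import *
goto([.4804,-.2419,.051],4.1)
b=get_image("wrist");cv2.imwrite("pics/w7.png",b[:,:,::-1])
E
```

```text
clock: 10.62
position: [0.4808, -0.2422, 0.2657]
ee_rot: [-2.14, -2.299, 0.001]
force: [0.3, 1.0, 0.3]
width: 0.652
shift mm [ 0.3 -0.3 55.7] turn [-0.001 -0.     0.   ]
shift mm [ 0.3 -0.3 55.7] turn [ 0.000e+00 -1.000e-03 -3.141e+00]
clock 10.625 q [ 0.06  0.48  0.42  1.97 -0.28  0.75  0.71] TCP [ 0.4808 -0.2422  0.2657] F [0.3 1.  0.3] w 0.652 tool y deg 4.1
```

View pics/w7.png

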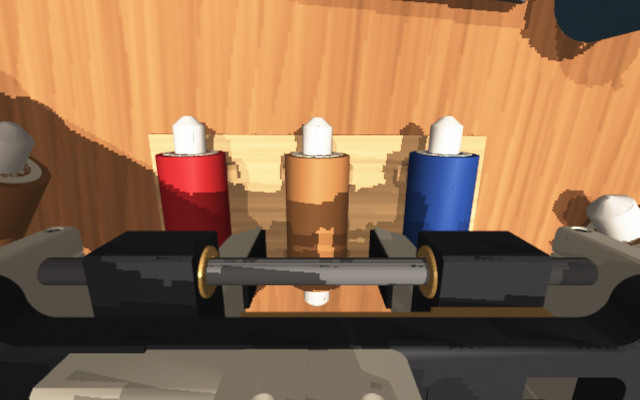

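The brown roll is centred at u≈317 and the fingers will enter the gaps beside it. I'll descend and close.

```bash
python3 -m pendant '[[[0,0,20,0,0,0,-0.3],[0,0,35,0,0,0,-0.3],[0,0,48,0,0,0,-0.3],[0,0,56,0,0,0,-0.3],[0,0,56,0,0,0,-0.3],[0,0,56,0,0,0,1],[0,0,56,0,0,0,1],[0,0,56,0,0,0,1],[0,0,56,0,0,0,1]]]' 60
python3 - <<'E'
from h import *
goto([.4804,-.2419,.051],4.1)
E
```

```text
clock: 11.8
position: [0.4804, -0.2423, 0.21]
ee_rot: [-2.14, -2.299, 0.0]
force: [-3.6, -0.2, 5.8]
width: 0.466
shift mm [0.4 0.  0. ] turn [-0. -0.  0.]
shift mm [0.4 0.  0. ] turn [ 0.    -0.    -3.142]
clock 11.8 q [ 0.1   0.56  0.37  2.   -0.33  0.63  0.76] TCP [ 0.4804 -0.2423  0.21  ] F [-3.6 -0.2  5.8] w 0.466 tool y deg 4.1
```

```bash
python3 -m pendant '[[[0,0,-10,0,0,0,1],[0,0,-30,0,0,0,1],[0,0,-70,0,0,0,1],[0,0,-120,0,0,0,1],[0,0,-165,0,0,0,1],[0,0,-165,0,0,0,1]]]' 60
python3 - <<'E'
from h import *
goto([.5213,.2172,.22],-23.6)
b=get_image("wrist");cv2.imwrite("pics/w8.png",b[:,:,::-1])
E
```

```text
clock: 12.55
position: [0.4815, -0.2428, 0.3784]
ee_rot: [2.136, 2.295, 0.005]
force: [-0.1, 0.5, -3.2]
width: 0.468
shift mm [455.9  72.7  -1.2] turn [0.007 0.001 0.484]
shift mm [455.9  72.7  -1.2] turn [-1.000e-03  1.000e-02 -2.658e+00]
clock 12.55 q [-0.    0.33  0.49  1.85 -0.19  0.99  0.63] TCP [ 0.4815 -0.2428  0.3784] F [-0.1  0.5 -3.2] w 0.468 tool y deg 4.1
```

View pics/w8.png

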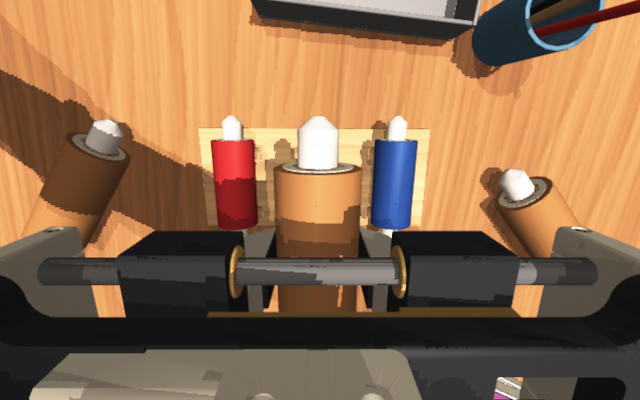

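```bash
python3 -m pendant '[[[58,9,0,0,0,0.06,1],[116,18,0,0,0,0.12,1],[174,28,0,0,0,0.18,1],[232,37,0,0,0,0.25,1],[290,46,0,0,0,0.31,1],[348,55,0,0,0,0.37,1],[400,64,0,0,0,0.43,1],[440,70,0,0,0,0.484,1],[456,73,0,0,0,0.484,1],[456,73,0,0,0,0.484,1],[456,73,0,0,0,0.484,1]]]' 60
python3 - <<'E'
from h import *
goto([.5213,.2172,.12],-23.6)
m=camera_model("wrist");T=m["T_tool_cam"]
b=get_image("wrist");cv2.imwrite("pics/w9.png",b[:,:,::-1])
for u,v in((319,117),(317,164)):
    d=T[:3,:3]@[(u-m["cx"])/m["fx"],(v-m["cy"])/m["fy"],1];o=T[:3,3]
    print((o+d*(.165-o[2])/d[2]).round(4))
E
```

```text
clock: 13.98
position: [0.5208, 0.216, 0.3742]
ee_rot: [2.63, 1.717, -0.002]
force: [0.0, -0.6, -2.5]
width: 0.468
shift mm [ 1.5  0.  95.2] turn [-0.     0.002 -0.002]
shift mm [ 1.5  0.  95.2] turn [2.00e-03 0.00e+00 3.14e+00]
clock 13.975 q [-0.81  0.38  0.43  1.79 -0.18  1.01 -0.72] TCP [0.5208 0.216  0.3742] F [ 0.  -0.6 -2.5] w 0.468 tool y deg -23.7
[0.0704 0.     0.165 ]
[ 0.048  -0.0009  0.165 ]
```

View pics/w9.png

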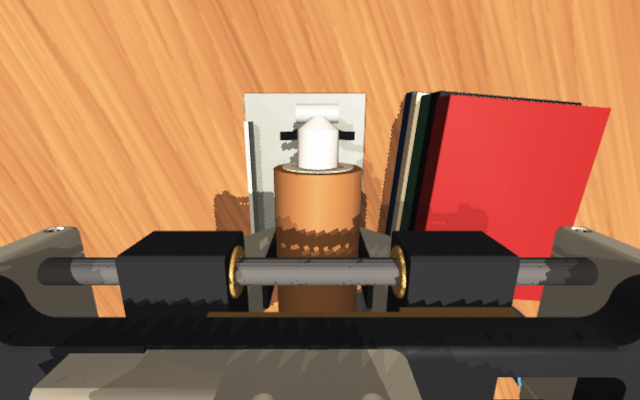

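```bash
python3 -m pendant '[[[2,0,40,0,0,0,1],[2,0,70,0,0,0,1],[2,0,88,0,0,0,1],[2,0,95,0,0,0,1],[2,0,95,0,0,0,1],[2,0,95,0,0,0,1]]]' 60
python3 - <<'E'
from h import *
goto([.5213,.2172,.081],-23.6)
b=get_image("wrist");cv2.imwrite("pics/w10.png",b[:,:,::-1])
E
```

```text
clock: 14.78
position: [0.522, 0.2195, 0.2807]
ee_rot: [2.629, 1.719, 0.003]
force: [-0.5, -0.8, -2.4]
width: 0.462
shift mm [-2.4  0.2 40.7] turn [ 0.001 -0.001 -0.001]
shift mm [-2.4  0.2 40.7] turn [-2.000e-03 -2.000e-03  3.141e+00]
clock 14.775 q [-0.77  0.49  0.39  1.88 -0.25  0.81 -0.67] TCP [0.522  0.2195 0.2807] F [-0.5 -0.8 -2.4] w 0.462 tool y deg -23.6
```

View pics/w10.png

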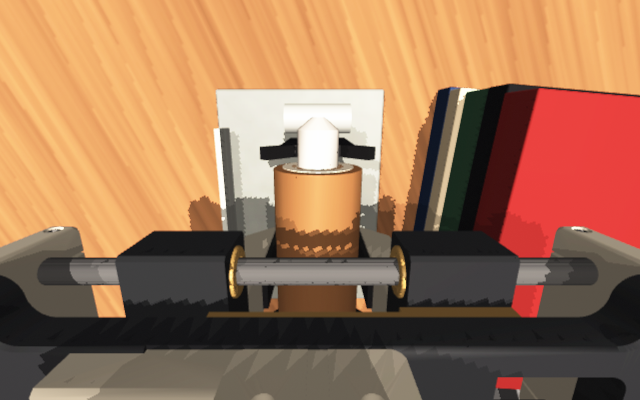

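```bash
python3 -m pendant '[[[-2,0,5,0,0,0,1],[-2,0,10,0,0,0,1],[-2,0,14,0,0,0,1],[-2,0,18,0,0,0,1],[-2,0,22,0,0,0,1],[-2,0,22,0,0,0,1]]]' 60
python3 - <<'E'
from h import *
goto([.5213,.2172,.081],-23.6)
E
```

```text
clock: 15.58
position: [0.5204, 0.2182, 0.2572]
ee_rot: [-2.628, -1.72, 0.001]
force: [-1.1, 2.3, -2.6]
width: 0.465
shift mm [-0.5  1.2 17.2] turn [-0.001  0.001  0.   ]
shift mm [-0.5  1.2 17.2] turn [-1.000e-03 -1.000e-03 -3.141e+00]
clock 15.575 q [-0.76  0.52  0.37  1.91 -0.26  0.76 -0.65] TCP [0.5204 0.2182 0.2572] F [-1.1  2.3 -2.6] w 0.465 tool y deg -23.6
```

```bash
python3 -m pendant '[[[0,0.5,3,0,0,0,1],[0,0.5,6,0,0,0,1],[0,0.5,9,0,0,0,1],[0,0.5,12,0,0,0,1],[0,0.5,15,0,0,0,1],[0,0.5,18,0,0,0,1],[0,0.5,19,0,0,0,1],[0,0.5,19,0,0,0,1]]]' 60
python3 - <<'E'
from h import *
goto([.5213,.2172,.081],-23.6)
b=get_image("wrist");cv2.imwrite("pics/w11.png",b[:,:,::-1])
E
```

```text
clock: 16.58
position: [0.521, 0.2169, 0.2398]
ee_rot: [-2.629, -1.719, 0.001]
force: [-6.0, -2.4, 15.5]
width: 0.468
shift mm [ 0.4  0.2 -0.2] turn [-0.001  0.    -0.001]
shift mm [ 0.4  0.2 -0.2] turn [1.000e-03 1.000e-03 3.141e+00]
clock 16.575 q [-0.74  0.54  0.36  1.92 -0.28  0.73 -0.64] TCP [0.521  0.2169 0.2398] F [-6.  -2.4 15.5] w 0.468 tool y deg -23.7
```

View pics/w11.png

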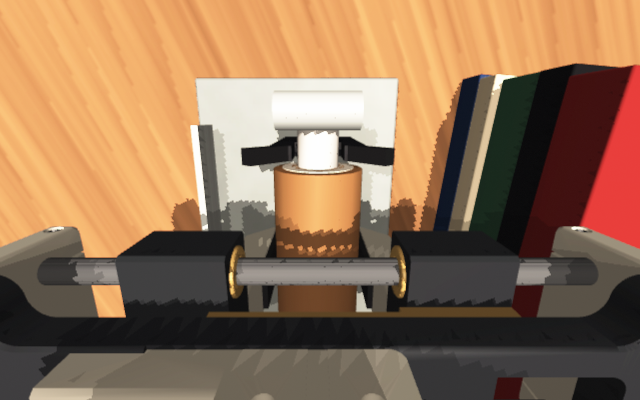

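```bash
python3 -m pendant '[[[0,0,1,0,0,0,1],[0,0,2,0,0,0,1],[0,0,2,0,0,0,1],[0,0,2,0,0,0,1]]]' 60
python3 - <<'E'
from h import *
goto([.5213,.2172,.081],-23.6)
a=get_image("scene");cv2.imwrite("pics/s12.png",cv2.resize(a[170:270,320:450],None,fx=6,fy=6,interpolation=cv2.INTER_CUBIC)[:,:,::-1])
E
```

```text
clock: 17.12
position: [0.521, 0.2167, 0.2395]
ee_rot: [-2.629, -1.718, -0.0]
force: [-12.7, -3.4, 36.8]
width: 0.468
shift mm [ 0.6  0.1 -0.5] turn [-0.001 -0.001 -0.001]
shift mm [ 0.6  0.1 -0.5] turn [-1.00e-03  2.00e-03  3.14e+00]
clock 17.125 q [-0.74  0.55  0.36  1.92 -0.28  0.73 -0.63] TCP [0.521  0.2167 0.2395] F [-12.7  -3.4  36.8] w 0.468 tool y deg -23.7
```

View pics/s12.png

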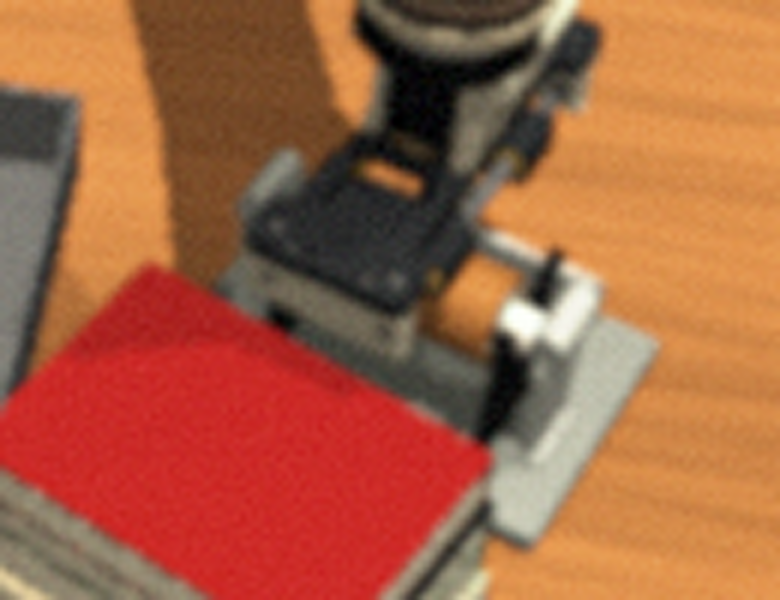

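The force rises steeply with almost no travel, so the hubs are at the bottom of the slots. I'll relax the push, release and back off, then look again.

```bash
python3 -m pendant '[[[0,0,-1,0,0,0,1],[0,0,-2,0,0,0,1],[0,0,-2,0,0,0,-0.3],[0,0,-2,0,0,0,-0.3],[0,0,-2,0,0,0,-0.3],[0,0,-30,0,0,0,-0.3],[0,0,-70,0,0,0,-0.3],[0,0,-120,0,0,0,-0.3],[0,0,-170,0,0,0,-0.3],[0,0,-170,0,0,0,-0.3],[0,0,-170,0,0,0,-0.3]]]' 60
python3 - <<'E'
from h import *
goto([.5213,.2172,.25],-23.6)
c=cam("wrist");b=get_image("wrist");cv2.imwrite("pics/w13.png",cv2.resize(b[75:265,220:420],None,fx=3,fy=3,interpolation=cv2.INTER_CUBIC)[:,:,::-1])
E
```

```text
clock: 18.55
position: [0.5209, 0.2177, 0.4062]
ee_rot: [-2.629, -1.72, 0.001]
force: [-0.1, -0.4, -0.6]
width: 0.652
shift mm [-0.3  0.5 -2.8] turn [-0.  0.  0.]
shift mm [-0.3  0.5 -2.8] turn [-0.000e+00 -1.000e-03 -3.142e+00]
clock 18.55 q [-0.82  0.35  0.45  1.75 -0.17  1.08 -0.73] TCP [0.5209 0.2177 0.4062] F [-0.1 -0.4 -0.6] w 0.652 tool y deg -23.6
```

View pics/w13.png

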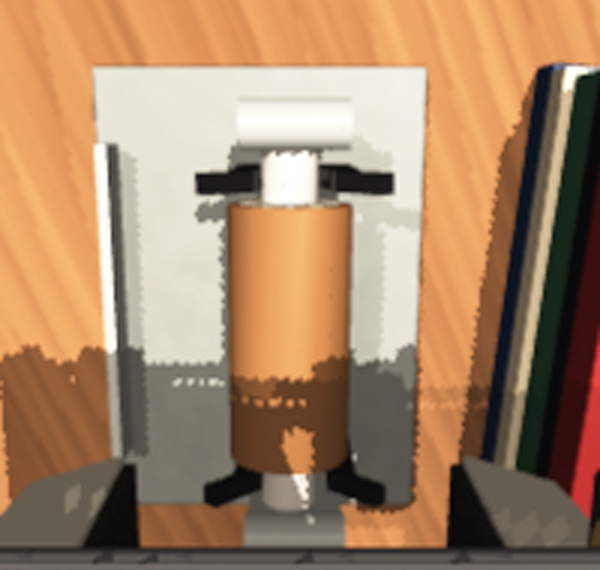

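```bash
python3 -m pendant '[[[-40,0,0,0,0,0,-0.3],[-80,0,0,0,0,0,-0.3],[-80,0,0,0,0,0,-0.3],[-80,0,0,0,0,0,-0.3]]]' 60
python3 - <<'E'
from h import *
goto([.5213,.2172,.25],-23.6)
b=get_image("wrist");cv2.imwrite("pics/w14.png",cv2.resize(b[20:220,220:420],None,fx=3,fy=3,interpolation=cv2.INTER_CUBIC)[:,:,::-1])
E
```

```text
clock: 19.1
position: [0.4891, 0.1448, 0.4059]
ee_rot: [-2.629, -1.72, 0.002]
force: [0.0, 0.7, -0.1]
width: 0.649
shift mm [79.3  0.5 -3.1] turn [-0.001  0.001 -0.   ]
shift mm [79.3  0.5 -3.1] turn [1.000e-03 2.000e-03 3.141e+00]
clock 19.1 q [-0.77  0.25  0.47  1.88 -0.13  1.04 -0.66] TCP [0.4891 0.1448 0.4059] F [ 0.   0.7 -0.1] w 0.649 tool y deg -23.6
```

View pics/w14.png

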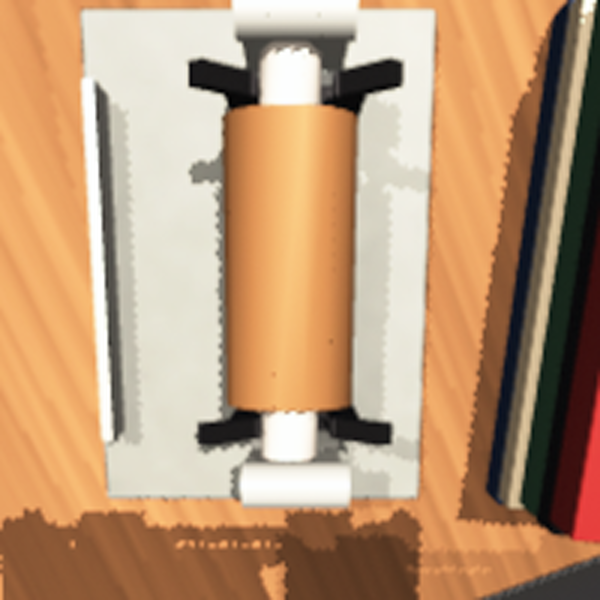

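```bash
python3 - <<'E'
from h import *
c=cam("wrist");f=lambda x,y,z:onz(c,220+x/3,20+y/3,z)[:2]
yh=np.array([np.cos(np.radians(66.4)),np.sin(np.radians(66.4))]);xh=np.array([yh[1],-yh[0]]);S=np.array([.5213,.2172])
for n,q in dict(lipNearIn=(296,462,.09),lipNearOut=(296,503,.09),lipFarIn=(296,38,.09),paperNear=(290,411,.09),paperFar=(290,106,.09),tubeNearC=(291,400,.08),tubeFarC=(290,115,.08)).items():
    d=f(*q)-S;print(n,"x %.1f y %.1f mm"%(d@xh*1e3,d@yh*1e3))
print("pred for closed: near lip extreme pixels")
for y in(-64,-80,64):
    P=np.r_[S+yh*y/1e3,.09];u,v=proj(c,P);print(y,(u-220)*3,(v-20)*3)
# paper width at mid: height estimate
cc=c[1];w=(354-228)/3;
for zz in(.075,.08,.09):
    a=f(228,258,zz);b=f(354,258,zz);print(zz,np.linalg.norm(a-b))
E
```

```text
lipNearIn x -0.2 y -63.6 mm
lipNearOut x -0.2 y -77.8 mm
lipFarIn x -0.4 y 65.7 mm
paperNear x -2.2 y -46.3 mm
paperFar x -2.2 y 47.0 mm
tubeNearC x -1.9 y -43.8 mm
tubeFarC x -2.2 y 46.3 mm
pred for closed: near lip extreme pixels
-64 296.53407689440803 463.27674444141405
-80 296.4480680955905 509.17521148076236
64 297.31914351519424 44.32711471469662
0.075 0.042310532997765896
0.08 0.04163239279212319
0.09 0.040276112380838086
```

```bash
python3 -m pendant '[[[-60,-20,-20,0,0,0,-0.3],[-120,-60,-30,0,0,0,-0.3],[-160,-90,-30,0,0,0,-0.3],[-160,-90,-30,0,0,0,-0.3],[-160,-90,-30,0,0,0,-0.3],[-160,-90,-30,0,0,0,-0.3]]]' 60
python3 - <<'E'
from h import *
a=get_image("scene");t=get_image("top")
A=cv2.resize(a[150:290,190:440],None,fx=3.2,fy=3.2,interpolation=cv2.INTER_CUBIC)
cv2.imwrite("pics/s15.png",A[:,:,::-1])
cv2.imwrite("pics/t15.png",cv2.resize(t[80:270,200:480],None,fx=2.85,fy=2.85,interpolation=cv2.INTER_CUBIC)[:,:,::-1])
o=cv2.imread("pics/top0.png")[:,:,::-1]
pair=np.hstack([cv2.resize(x[145:235,200:300],None,fx=4,fy=4,interpolation=cv2.INTER_CUBIC)for x in(o,t)]);cv2.imwrite("pics/pair.png",pair[:,:,::-1])
o=cv2.imread("pics/scene0.png")[:,:,::-1]
pair=np.hstack([cv2.resize(x[185:265,350:440],None,fx=4.4,fy=4.4,interpolation=cv2.INTER_CUBIC)for x in(o,a)]);cv2.imwrite("pics/pairs.png",pair[:,:,::-1])
E
```

```text
clock: 19.9
position: [0.3436, 0.0348, 0.4367]
ee_rot: [2.627, 1.721, -0.0]
force: [-0.5, -0.2, 0.5]
width: 0.647
```

View pics/pair.png

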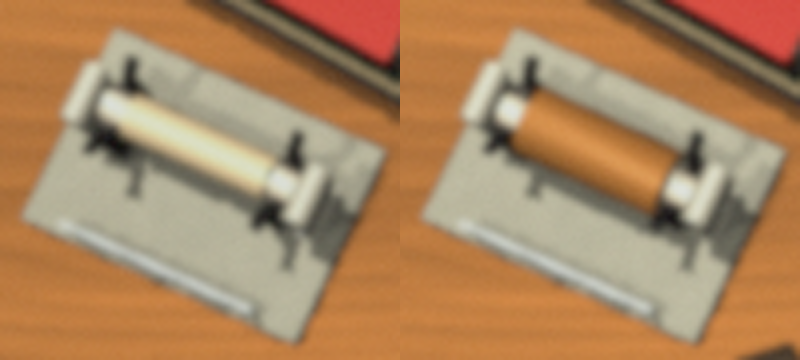

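View pics/pairs.png

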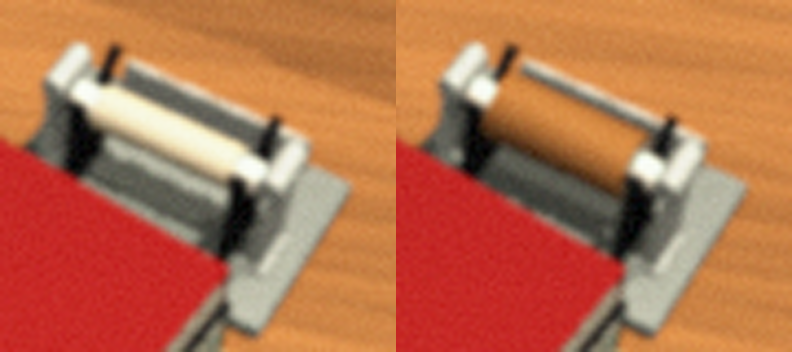

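View pics/t15.png

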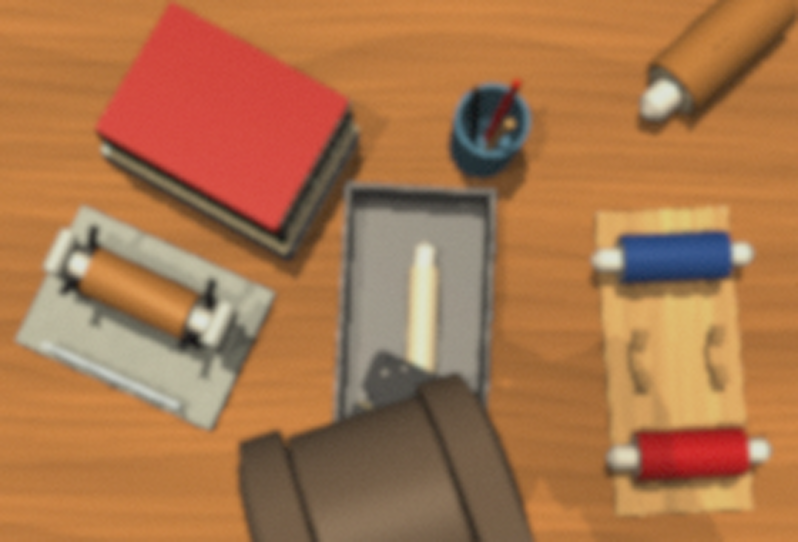

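The before/after pairs show both clip lips in the same place as with the core snapped in, and the hubs at the same height. The core is in the tray, the blue and red rolls are in their bays, and the books and pot have not moved.

```bash
python3 -c "
from cell import arm
print(arm.observe()['force']);print(arm.sign_off())"
```

```text
[-0.57532214 -0.10790597 -0.20934635]
the job is handed in; nothing more can be done
None
```

The spent core is lying in the scrap tray and the brown roll from the rack's middle bay is pressed into the dispenser. I let go of both, backed the arm off and handed the job in at about 20 s of the 67 s allowed. Sign-off gives no verdict, so what follows is from my own checks.

- **Seating:** when I pressed 2 mm further, the force rose from 15 N to 37 N with almost no travel, so the hubs were at the bottom of the slots.
- **Clips:** before and after pictures from both fixed cameras show the two clip lips in the same place as when the core was snapped in, so both look closed. In the wrist view, the inner edges of the lips measured −63.6 and +65.7 mm against a nominal ±64. The +1.7 mm at the +y end is within calibration error, and under the 2.3 mm or so that the 0.03 rad limit corresponds to.
- **Roll position:** the roll sits about 2 mm to the −x side of my seat estimate, which is within the slot's play and the 5 mm limit.
- **Everything else:** the blue and red rolls, the book stack and the pen pot showed no visible movement. The arm was touching nothing, with a force reading of about 0.6 N.

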